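# Hold the glue tank open for topping up

### The job

I want to top up the glue tank from the warm pot: first slide the pot along the warming plate, without lifting or tipping it, from the orange ring until it stands wholly inside the blue ring, and let go of it. Then raise the tank's lid by its handle with the fingers and hold it open at 60 degrees from shut; it falls shut by itself, so finish still holding it there, at rest. Leave everything else on the bench where it is.

Things in the scene. Friction and masses are not known exactly. Their poses are not given: they have to be found in the camera images.
- tank: fixed green open-topped glue tank, 190 mm deep (its x) by 240 mm wide (its y) by 100 mm high, standing on the table; origin at the centre of its underside. Its -x side faces the robot, roughly; a flat steel lid covers its top, hinged on its far (+x) rim
- lid (a joint): opening angle of the tank's lid in rad: 0 = shut (level), growing as the near edge rises; stop at 1.4 (80 degrees). A weak closing spring and its own weight (about 0.5 kg) pull it shut from every angle; it needs 2.5 to 4 N at the handle, square to the lid, and falls shut if let go. 60 degrees is 1.047
- lid_hinge (a point): point on the lid's hinge axis, at the middle of the tank's far rim, 100 mm above the table; the axis runs along the tank's y
- lid_handle (a point): centre of the black bar of the lid's handle: round, 12 mm thick, 110 mm long, parallel to the hinge (along the tank's y), 240 mm from the hinge axis, 45 mm in front of the lid's near edge on two 12 mm arms at its ends (49 mm free either side of this point), nothing under it; 104 mm above the table when shut, about 310 mm at 60 degrees. The bar can turn between the fingers
- plate: fixed smooth, slippery dark steel warming plate (friction about 0.25) lying on the table, 200 mm (its x) by 340 mm (its y), top surface 20 mm above the table; origin at the centre of its underside
- mark_hot: flat orange ring painted on the plate, 130 mm inside and 150 mm outside diameter; origin at its centre on the plate's top, 20 mm above the table. The pot starts here. Either end of the plate may be the orange one
- mark_pour: flat blue ring painted on the plate, same size, about 176 mm from the orange one; origin at its centre on the plate's top, 20 mm above the table. The pot belongs here
- pot: loose closed aluminium glue pot with lid fixed on, 0.45 to 0.85 kg, body 110 mm across (foot 100 mm, lid rim 116 mm), lid top 67 mm above its foot, two small black lugs on its x axis reaching 70 mm from the centre; origin at the centre of its underside
- pot_grip (a point): centre of the black grip bar over the pot's lid, 95 mm above the pot's foot: 50 mm long along the pot's x, 16 mm wide along the pot's y, 18 mm tall; 19 mm free below it down to the lid
- bottle: amber glass bottle, 60 mm across, 150 mm tall; loose, origin at the centre of its underside (as it lies); a bystander
- tin: yellow tin, 84 mm across, 100 mm tall; loose, origin at the centre of its underside (as it lies); a bystander
- mug: white open plastic cup, 80 mm across, 85 mm tall; loose, origin at the centre of its underside (as it lies); a bystander
- tape: yellow roll of tape lying flat, 100 mm across, 24 mm tall; loose, origin at the centre of its underside (as it lies); a bystander
- brush: brush lying on the table; loose, origin at the centre of its underside (as it lies); a bystander
- scraper: spatula-like scraper lying on the table; loose, origin at the centre of its underside (as it lies); a bystander
Mind the look-alikes: they are no part of the job. What is shaped like the pot but turquoise is not meant.

How it is judged (in metres and radians):
On the way, in this order (a step that is already met when the one before it is completed fails the run):
1. the pot stands inside the blue ring, released (horizontal distance between pot and mark_pour below 0.015 m and linear speed of pot below 0.02 m/s and contact force between the fingers and pot below 0.1 N), for 0.2 s.
2. the lid is held by the fingers at about 60 degrees (value of joint lid between 0.942 and 1.152 rad and contact force between the fingers and lid above 0.5 N), for 0.2 s.
At the end, for the whole second after the job is handed in: The pot stands upright on the plate, released, its centre within 15 mm of the blue ring's centre; the lid is held by the fingers (more than 0.5 N), at rest (under 0.05 rad/s) between 54 and 66 degrees (0.942 to 1.152 rad) from shut, with no loose thing propping it (all of step 2 and horizontal distance between pot and mark_pour below 0.015 m and height (world z) of pot below 0.026 m and angle between pot's own z axis and vertical below 0.05 rad and contact force between each of the arm, lid and pot below 0.1 N and velocity of joint lid between -0.05 and 0.05 rad/s and contact force between lid and bottle below 0.1 N and contact force between lid and tin below 0.1 N and contact force between lid and mug below 0.1 N and contact force between lid and tape below 0.1 N and contact force between lid and brush below 0.1 N and contact force between lid and scraper below 0.1 N); the arm keeps its last pose, push and grip.
It fails at once if the pot is lifted off the plate (over 8 mm) (height (world z) of pot above 0.028 m).
It fails at once if the pot is tipped by more than about 11 degrees (angle between pot's own z axis and vertical above 0.2 rad).
It fails at once if a bystander is moved by more than 30 mm (distance of any of bottle, tin, mug, tape, brush, scraper from where it was at the start of the episode above 0.03 m).
It also fails if it takes over 58 s, if anything falls off the work surface, if the arm or the gripper's body presses on something with over 40 N, if the wrist force passes 120 N, or if a joint passes its speed limit or range.

### The arm

A 6-joint arm with a two-finger parallel gripper is mounted at the origin on the work surface. World frame = base frame: x ahead of the robot, y to its left, z up, the work surface at z = 0. Lengths are in mm, angles in rad, forces in N, time in s.
With the tool pointing down it reaches from about 400 to 825 mm from the base axis. Payload 7 kg.
Tool frame: the origin (TCP) lies at the very end of the fingers, on their centre line; the grasp point (between the pads) lies 19 mm behind it; z points along the fingers, y is the line along which they close (so a half turn about z gives the same grasp; the last joint's range is limited). The gripper opens to 88 mm and grips with 3 to 60 N. Pads are 19 mm wide; open, the fingers measure 130 mm over their backs; the gripper's body (78 mm by 193 mm) begins 47 mm behind the grasp point.
Start: joints at [1.592, 0.359, 0.012, 0, -1.224, -0.288], TCP at [177.971, 651.093, 197.261] pointing down, gripper open.
Joint ranges: [-3.07, 3.07], [-1.43, 2.12], [-1.02, 1.25], [-3.03, 1.67], [-3.05, -0], [-3.03, 3.03]. Speed limits (rad/s): [2.39, 2.39, 3.01, 3.14, 3.14, 3.14].

### API

Orientations are given as a unit quaternion [x, y, z, w].
In Python, from plant import bot gives the robot as it stands. Calls block until the motion is done:
- bot.move_ptp(position, orientation): joint-space move of the TCP to a pose.
- bot.line_to(position, velocity=150, ori=None): straight line of the TCP; ori=None keeps the orientation; velocity is the mean speed in mm/s.
- bot.move_joints(angles): joint-space move.
- bot.move_gripper(opening, force=None): finger opening in mm; force is the grip in N (None keeps the last); returns when the fingers have stopped.
- bot.pause(seconds).
- bot.solve_ik(position, orientation): joint angles nearest the present ones, or None.
- bot.read_state(): the state.
- bot.camera(name): name is "scene" or "top" or "wrist"; returns the picture (384x512x3 uint8, red, green, blue); there is no depth.
- bot.get_calibration(name): a dict with "fx", "fy", "cx", "cy" (pixels), "view" (4x4, takes a point from world to camera coordinates); the wrist camera has in their place "T_tool_cam" (4x4, takes a point from camera to tool coordinates, whose origin is the TCP and whose axes are the flange's). Camera axes: x right, y up, looking along -z (the intrinsics and any distortion apply to the point x, -y, -z); pixel columns grow to the right and rows downward; lengths in mm; the calibration is good to about 2 mm. A picture is of the moment at which its call begins: read the wrist's pose just before it. get_calibration takes no time and is no camera call.
A pose or a line that the arm cannot do raises bot.Unreachable and nothing moves.
- bot.close_job(): hands the job in; it is judged then, once.
The state is a dict: "t": time; "joint_pos": joint angles; "qvel": joint speeds; "tau": joint torques, N m; "tcp_pos": TCP position; "eef_rot": TCP orientation; "contact_force": force on the tool from outside, world axes, zero at the start; "moment": the same for the moment, N m; "width": finger opening in mm; "finger_force": force on a finger pad.
Only numpy, scipy, OpenCV 4.12 (cv2) and the standard library are available. Lean on these libraries where they do the work, as an engineer would, in place of code of your own. Each camera call takes 0.05 s, during which the arm holds its last target. There are 200 camera calls.

## Working session

There is one attempt and no reset: what is moved stays moved. The work goes in short steps, each a Python script; the robot and the scene stay as the last script left them, time stands still between calls to the robot, and variables do not carry over. Pictures are saved under pics/ and viewed, at most 12 in all, crops included, and the job is handed in when it is done.

```bash
mkdir -p pics; ls; python3 - <<'E'
from plant import bot
import cv2,numpy as np
for n in ("scene","top"):
    im=bot.camera(n); cv2.imwrite(f"pics/{n}0.png",im[:,:,::-1])
    c=bot.get_calibration(n); print(n,{k:(np.round(v,3).tolist()) for k,v in c.items()})
print(bot.get_calibration("wrist"))
s=bot.read_state(); print(s)
E
```

```text
pics
scene {'fx': 357.628, 'fy': 357.628, 'cx': 261.173, 'cy': 193.275, 'view': [[0.861, 0.508, 0.025, -427.988], [-0.313, 0.49, 0.814, 81.05], [0.401, -0.708, 0.581, -1512.475], [0.0, 0.0, 0.0, 1.0]]}
top {'fx': 382.866, 'fy': 382.866, 'cx': 252.521, 'cy': 182.683, 'view': [[0.009, -1.0, 0.018, -26.651], [0.998, 0.01, 0.061, -511.553], [-0.061, 0.017, 0.998, -1382.831], [0.0, 0.0, 0.0, 1.0]]}
{'fx': 307.2871265090593, 'fy': 307.2871265090593, 'cx': 256.26369044301737, 'cy': 193.52936832248193, 'T_tool_cam': array([[-3.86308501e-04,  9.59191270e-01,  2.82757772e-01,
         7.71104836e+01],
       [ 9.99999816e-01,  2.38142982e-04,  5.58371073e-04,
         7.47643802e-01],
       [ 4.68247880e-04,  2.82757936e-01, -9.59191186e-01,
        -1.86785070e+02],
       [ 0.00000000e+00,  0.00000000e+00,  0.00000000e+00,
         1.00000000e+00]])}
{'t': 0.1, 'joint_pos': array([ 1.59205447e+00,  3.59322501e-01,  1.11217057e-02, -3.20560814e-04,
       -1.22407331e+00, -2.88080735e-01]), 'qvel': array([ 1.81415099e-04, -3.08172132e-03,  1.08804301e-04,  5.20622830e-04,
       -6.12592111e-05,  2.28433675e-04]), 'tau': array([-2.10880103e-04, -5.84163308e+01,  2.93751973e+01,  7.01558277e+00,
        1.02112195e-02, -4.75372633e-05]), 'tcp_pos': array([177.88722335, 650.63051622, 196.39702521]), 'eef_rot': array([ 9.91106362e-01, -1.33069949e-01, -3.50746239e-05,  7.53284632e-04]), 'contact_force': array([-0.09809561, -0.63500998,  0.0654154 ]), 'moment': array([ 0.01216314, -0.00370076,  0.0185603 ]), 'finger_force': 0.0, 'width': 87.4534211200605}
```

View pics/scene0.png

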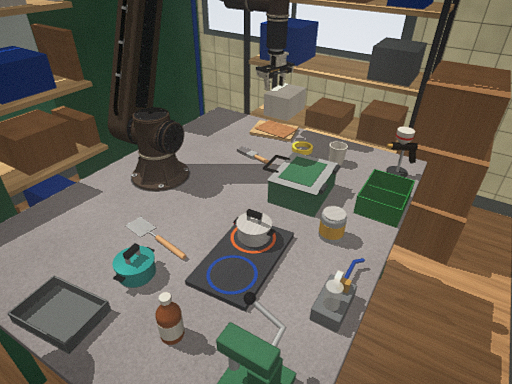

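View pics/top0.png

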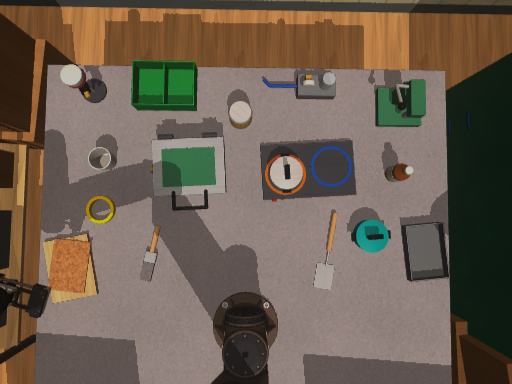

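The top view shows the wanted silver pot at about (286,173) on the orange ring, with the blue ring at (331,166). The turquoise pot at (372,236) is the look-alike. The lid handle is the black U at (190,200). Other black things that could be mistaken for it are the hinge lugs at (165/208,132) and the lamp at (93,90). I choose the silver pot. Next I'll get coarse positions and a wrist close-up.

```bash
cat > h.py <<'E'
from plant import bot
import cv2,numpy as np
from scipy.spatial.transform import Rotation as R
def cam(n):
    """picture (RGB), K and world-from-camera pose of the moment"""
    c=bot.get_calibration(n)
    if n=="wrist":
        s=bot.read_state(); T=np.eye(4); T[:3,:3]=R.from_quat(s["eef_rot"]).as_matrix(); T[:3,3]=s["tcp_pos"]
        W=T@c["T_tool_cam"]
    else: W=np.linalg.inv(c["view"])
    return bot.camera(n),c,W
def ray(uv,c,W,z):
    """pixels -> world points on plane height z"""
    uv=np.atleast_2d(np.asarray(uv,float))
    d=np.c_[(uv[:,0]-c["cx"])/c["fx"],-(uv[:,1]-c["cy"])/c["fy"],-np.ones(len(uv))]@W[:3,:3].T
    return W[:3,3]+d*((z-W[2,3])/d[:,2])[:,None]
def pix(p,c,W):
    q=(np.atleast_2d(p)-W[:3,3])@W[:3,:3]
    return np.c_[c["cx"]-c["fx"]*q[:,0]/q[:,2],c["cy"]+c["fy"]*q[:,1]/q[:,2]]
def mask(im,lo,hi): return cv2.inRange(cv2.cvtColor(im,cv2.COLOR_RGB2HSV),np.array(lo),np.array(hi))
def down(yaw):
    """tool pointing down, closing line (tool y) at world angle yaw (mod pi, nearest present wrist)"""
    best=None
    for a in (yaw,yaw+np.pi):
        y=np.array([np.cos(a),np.sin(a),0]);z=np.array([0,0,-1.]);x=np.cross(y,z)
        yield R.from_matrix(np.c_[x,y,z]).as_quat()
def circ(P):
    """least-squares circle"""
    A=np.c_[2*P[:,:2],np.ones(len(P))];s=np.linalg.lstsq(A,(P[:,:2]**2).sum(1),rcond=None)[0]
    return s[:2],np.sqrt(s[2]+s[:2]@s[:2])
def go(p,yaw,ptp=True):
    j0=bot.read_state()["joint_pos"];c=[]
    for q in down(yaw):
        j=bot.solve_ik(list(p),list(q))
        if j is not None: c.append((np.abs(np.asarray(j)-j0).max(),q))
    q=min(c,key=lambda t:t[0])[1]; bot.move_ptp(list(p),list(q)); return q
E
python3 - <<'E'
from h import *
im,c,W=cam("top")
for n,lo,hi in(("blue",(110,120,60),(130,255,255)),("orange",(3,160,120),(14,255,255))):
    m=mask(im,lo,hi); m[:140]=0;m[205:]=0;m[:,:255]=0;m[:,360:]=0
    v,u=np.nonzero(m); P=ray(np.c_[u,v],c,W,20); r=circ(P); print(n,len(u),r,(P.min(0)+P.max(0))[:2]/2,np.ptp(P,axis=0))
print("grip",ray([[286,173]],c,W,115),"handle ends", ray([[173,208],[207,207]],c,W,104), "lidcorners",ray([[152,139],[225,137],[225,192],[152,196]],c,W,100))
print("bystanders",ray([[240,113],[101,209],[100,158],[327,240],[150,255]],c,W,0))
E
```

```text
blue 376 (array([ 575.75024939, -308.27717852]), np.float64(70.3208889665156)) [ 575.85691462 -308.97691233] [147.62110184 147.20976686   0.        ]
orange 277 (array([ 545.5418042 , -140.72881928]), np.float64(70.54333935293467)) [ 542.96689653 -140.15793415] [143.23740611 146.4395477    0.        ]
grip [[ 539.88745265 -133.80852202  115.        ]] handle ends [[417.60527375 248.97258708 104.        ]
 [422.00656505 133.80287852 104.        ]] lidcorners [[653.76431749 326.77433153 100.        ]
 [663.73524087  76.04151287 100.        ]
 [473.76823684  73.53597992 100.        ]
 [457.76922189 321.93816734 100.        ]]
bystanders [[ 772.87969383   26.92635054    0.        ]
 [ 410.93418845  530.59667111    0.        ]
 [ 598.21777083  540.37036285    0.        ]
 [ 304.51802599 -297.61994785    0.        ]
 [ 245.68941045  348.25717713    0.        ]]
```

```bash
python3 - <<'E'
from h import *
p=bot.read_state()["tcp_pos"]; bot.line_to([p[0],p[1],330])
print(go([540,-190,320],np.pi/2)); bot.pause(.3)
im,c,W=cam("wrist"); np.savez("w1.npz",im=im,W=W); cv2.imwrite("pics/w1.png",im[:,:,::-1])
s=bot.read_state(); print(s["t"],s["tcp_pos"],s["joint_pos"])
print(pix([[576,-308,20],[540,-134,115]],c,W))
for n,lo,hi in(("blue",(110,120,60),(130,255,255)),("orange",(3,160,120),(14,255,255))):
    m=mask(im,lo,hi); k,l,st,ce=cv2.connectedComponentsWithStats(m); i=1+np.argmax(st[1:,4]); v,u=np.nonzero(l==i)
    P=ray(np.c_[u,v],c,W,20); print(n,len(u),st[i],circ(P),(P.min(0)+P.max(0))[:2]/2,np.ptp(P,axis=0))
E
```

```text
[3.061617e-17 1.000000e+00 0.000000e+00 0.000000e+00]
4.7333 [ 540.04785654 -189.82843541  319.98475106] [ 3.61205157e-03  1.34594675e-01 -1.17922184e-02 -5.49056021e-05
 -1.42443224e+00 -1.57412187e+00]
[[183.85542003 174.74916229]
 [300.01136297 164.07980072]]
blue 1365 [ 137  128   93   91 1365] (array([ 576.30976139, -308.94112903]), np.float64(70.35374547463095)) [ 576.26758995 -309.44997146] [1.49333226e+02 1.49937848e+02 1.13686838e-13]
orange 586 [240 108  95  92 586] (array([ 546.71611042, -140.55787368]), np.float64(71.45943482117872)) [ 544.45180854 -141.93275712] [1.45599322e+02 1.49095099e+02 1.13686838e-13]
```

View pics/w1.png

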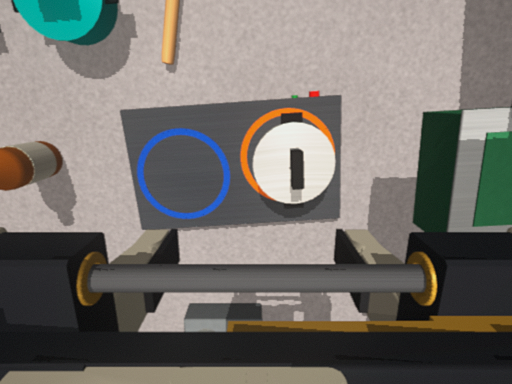

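The wrist view confirms the choice. The silver pot, with its black bar at (297,168), sits on the orange ring, and the blue ring is at (184,174), matching the top view within 1 mm. The turquoise pot is up left at (60,15).

```bash
python3 - <<'E'
from h import *
d=np.load("w1.npz"); im,W=d["im"],d["W"]; c=bot.get_calibration("wrist"); print(W[:3,3])
hsv=cv2.cvtColor(im,cv2.COLOR_RGB2HSV)
sub=np.zeros(im.shape[:2],np.uint8); sub[100:215,235:345]=255
m=((hsv[...,2]>130)&(hsv[...,1]<60)).astype(np.uint8)*sub
k,l,st,ce=cv2.connectedComponentsWithStats(m); i=1+np.argmax(st[1:,4]); print(st[i])
cn=max(cv2.findContours((l==i).astype(np.uint8),0,1)[0],key=cv2.contourArea); h=cv2.convexHull(cn)[:,0]
for z in (80,87): P=ray(h,c,W,z); print("rim",z,circ(P),(P.min(0)+P.max(0))/2,np.ptp(P,axis=0))
b=np.zeros_like(sub); b[140:200,282:315]=255
m=((hsv[...,2]<70)&(b>0)).astype(np.uint8); k,l,st,ce=cv2.connectedComponentsWithStats(m); i=1+np.argmax(st[1:,4]); print(st[i])
v,u=np.nonzero(l==i)
for z in (115,124):
    P=ray(np.c_[u,v],c,W,z)[:,:2].astype(np.float32); print("bar",z,cv2.minAreaRect(P),P.mean(0))
cv2.imwrite("pics/c1.png",cv2.resize(im[95:225,225:350,::-1],None,fx=4,fy=4,interpolation=cv2.INTER_CUBIC))
E
```

```text
[ 463.91403941 -190.69876974  506.76830417]
[ 252  122   84   82 4816]
rim 80 (array([ 546.56065646, -138.15150544]), np.float64(58.329999402195114)) [ 546.72888724 -138.06312615   80.        ] [115.50519419 117.01240652   0.        ]
rim 87 (array([ 545.20505832, -139.01340368]), np.float64(57.373250759376795)) [ 545.37052972 -138.92647401   87.        ] [113.6106384  115.09312892   0.        ]
[291 150  12  39 444]
bar 115 ((546.9102783203125, -138.36244201660156), (50.878665924072266, 14.43817138671875), 2.4186623096466064) [ 546.272   -138.10712]
bar 124 ((545.0036010742188, -139.56475830078125), (49.70985794067383, 14.106486320495605), 2.4186596870422363) [ 544.3798  -139.31529]
```

View pics/c1.png

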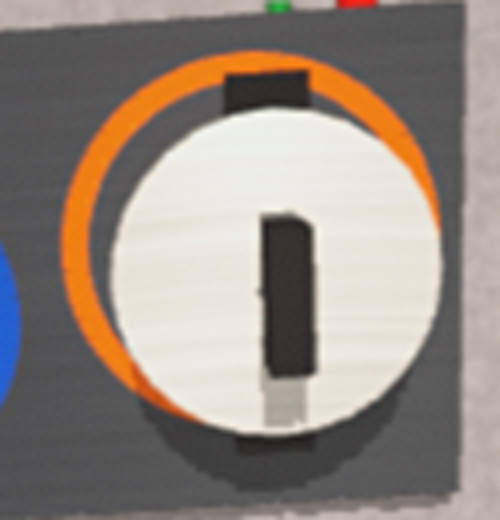

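The crop shows the white pot lid with the black bar upright in the picture, and the pot standing in the orange ring. Rim and bar measurements agree on a centre of about (545.8, -138.7), with the bar at +2.4°. Next: grip, slide, release.

```bash
python3 - <<'E'
from h import *
s0=bot.read_state
yaw=np.pi/2+np.radians(2.4); P=np.array([545.8,-138.7]); B=np.array([576.3,-309.0])
q=go([*P,180],yaw); bot.move_gripper(50,15)
bot.line_to([*P,97],80); print(s0()["contact_force"],s0()["tcp_pos"])
bot.move_gripper(8,15); s=s0(); print(s["width"],s["finger_force"],s["contact_force"],s["tcp_pos"])
if 12<s["width"]<20:
    bot.line_to([*B,97],60); s=s0(); print(s["width"],s["contact_force"],s["tcp_pos"])
    bot.pause(.3); bot.move_gripper(50); bot.pause(.2); bot.line_to([*B,180],80)
    bot.line_to([540,-260,320],200); bot.pause(.3)
    im,c,W=cam("wrist"); np.savez("w2.npz",im=im,W=W); cv2.imwrite("pics/w2.png",im[:,:,::-1])
print(s0()["t"],s0()["tcp_pos"])
E
```

```text
[ 0.7689861  -0.19864219 -1.07143724] [ 546.26738087 -138.72412523   97.5752952 ]
7.734775145774122 0.0 [ 0.65173521 -0.65903788 -0.66482637] [ 545.77925763 -138.70796859   96.96874492]
8.2667 [ 545.77925763 -138.70796859   96.96874492]
```

The fingers closed past the bar width with no force, so I'll look before doing anything else.

```bash
python3 - <<'E'
from h import *
im,c,W=cam("wrist"); im2,c2,W2=cam("scene"); im3,c3,W3=cam("top")
a=im2[180:280,190:310]; b=im3[130:210,240:360]
r=lambda x:cv2.resize(x,(400,300),interpolation=cv2.INTER_CUBIC)
cv2.imwrite("pics/d.png",np.vstack([np.hstack([r(im),r(a)]),np.hstack([r(b),r(im[100:384])])])[:,:,::-1])
E
```

```text
(no output)
```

View pics/d.png

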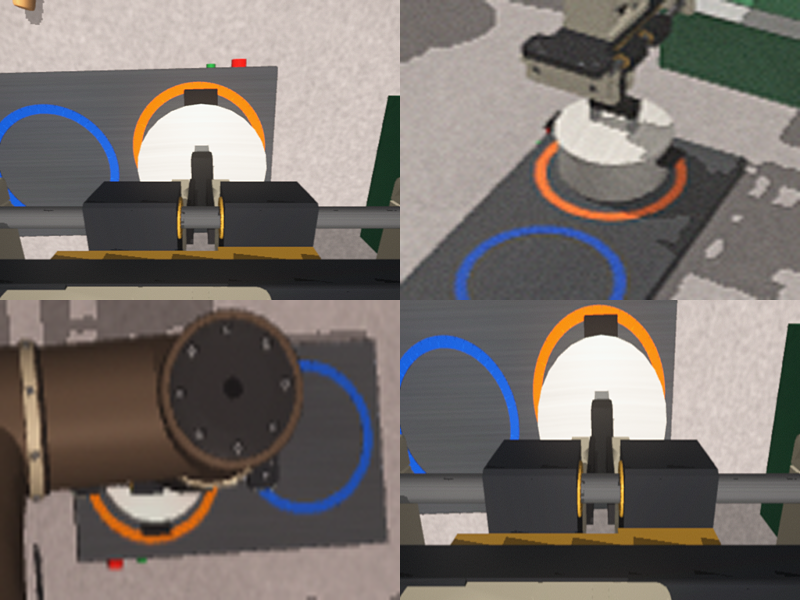

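Seen from the wrist, the bar appears to lie between the fingers, but the reading says they reached the commanded 8 mm. I'll close further to settle it.

```bash
python3 - <<'E'
from h import *
s=bot.read_state(); print(s["width"],s["finger_force"])
bot.move_gripper(0,15); s=bot.read_state(); print(s["width"],s["finger_force"],s["contact_force"],s["tcp_pos"])
im,c,W=cam("wrist"); im2,c2,W2=cam("scene")
print(pix([[545.8,-138.7,97],[545.8,-138.7,116],[520,-138.7,116]],c,W),pix([[545.8,-138.7,97],[545.8,-138.7,116]],c2,W2))
cv2.imwrite("pics/e.png",np.hstack([cv2.resize(im[170:320,190:320],(390,450),interpolation=2),cv2.resize(im2[190:255,225:285],(400,450),interpolation=2)])[:,:,::-1])
E
```

```text
8.000233311197828 0.0
0.7983027489810284 0.0 [0.56087175 0.28248649 0.37851411] [ 545.79139545 -138.71549496   97.02456253]
[[257.58864133 224.36746921]
 [257.7307407  236.51379481]
 [259.6704794  194.95709707]] [[253.00392519 217.97431932]
 [253.0745456  213.31472521]]
```

View pics/e.png

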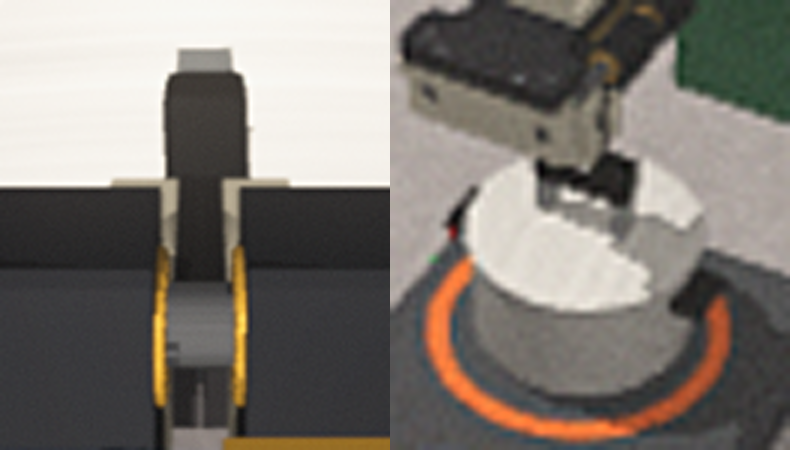

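```bash
python3 - <<'E'
from h import *
c=bot.get_calibration("scene"); W=np.linalg.inv(c["view"])
p=np.array([177.9,650.6,196.4]); q=R.from_quat([.9911064,-.13307,0,.00075]).as_matrix()
for w in(0,-44,44): print(w,pix([p+q@[0,w,0],p+q@[0,w,-30]],c,W).round(1).tolist())
im=cv2.imread("pics/scene0.png"); 
for v in range(70,108,2): print(v,[int(x) for x in im[v,256:300:2].max(1)])
print(bot.read_state()["t"])
E
```

```text
0 [[273.3, 92.4], [273.6, 86.5]]
-44 [[279.3, 90.5], [279.7, 84.6]]
44 [[267.0, 94.5], [267.3, 88.5]]
70 [101, 64, 42, 33, 36, 46, 32, 43, 77, 100, 97, 94, 32, 40, 55, 78, 37, 27, 111, 103, 103, 100]
72 [134, 102, 116, 110, 60, 46, 86, 61, 62, 45, 51, 71, 57, 66, 65, 64, 48, 83, 138, 129, 113, 106]
74 [141, 80, 105, 103, 107, 110, 113, 36, 38, 57, 38, 145, 118, 102, 127, 156, 161, 141, 157, 160, 159, 162]
76 [151, 126, 99, 101, 103, 62, 111, 33, 36, 46, 40, 157, 35, 92, 133, 156, 145, 140, 160, 157, 160, 160]
78 [133, 130, 165, 142, 105, 106, 106, 107, 93, 44, 53, 157, 27, 61, 129, 152, 148, 139, 163, 160, 157, 150]
80 [161, 134, 142, 128, 92, 100, 121, 161, 76, 51, 49, 165, 24, 54, 163, 151, 146, 131, 154, 152, 154, 157]
82 [158, 141, 157, 161, 112, 101, 119, 125, 63, 47, 43, 152, 25, 75, 151, 154, 152, 130, 156, 151, 154, 151]
84 [158, 139, 161, 161, 126, 103, 113, 176, 55, 48, 59, 150, 17, 70, 215, 238, 159, 145, 158, 160, 149, 150]
86 [156, 136, 155, 158, 140, 94, 110, 176, 46, 39, 150, 247, 244, 189, 212, 155, 163, 163, 160, 161, 163, 165]
88 [158, 133, 159, 161, 127, 116, 107, 
[... 409 characters left out ...]
, 126]
96 [135, 125, 153, 150, 122, 122, 120, 121, 114, 128, 141, 160, 159, 161, 166, 162, 162, 158, 155, 122, 126, 124]
98 [169, 137, 162, 143, 117, 120, 124, 116, 125, 122, 130, 118, 120, 116, 139, 156, 155, 139, 128, 130, 132, 131]
100 [164, 139, 161, 157, 130, 127, 119, 115, 117, 121, 125, 123, 126, 126, 121, 126, 115, 126, 128, 132, 133, 129]
102 [162, 135, 155, 157, 122, 120, 123, 118, 121, 117, 124, 122, 123, 124, 125, 124, 124, 127, 133, 130, 133, 123]
104 [156, 131, 151, 178, 113, 124, 126, 121, 125, 123, 123, 126, 125, 125, 130, 122, 124, 123, 130, 132, 134, 128]
106 [158, 128, 206, 235, 112, 122, 128, 120, 122, 124, 126, 122, 122, 123, 124, 121, 122, 128, 127, 130, 132, 127]
8.925
```

The evidence suggests the fingertips are higher than the reported TCP. I'll open the gripper, back off straight up, and look at the fingers in free air.

```bash
python3 - <<'E'
from h import *
bot.move_gripper(50,15); bot.line_to([545.8,-138.7,200],100); bot.line_to([545.8,-230,200],150); bot.move_gripper(30); bot.pause(.2)
im,c,W=cam("wrist"); im2,c2,W2=cam("scene"); s=bot.read_state(); np.savez("w3.npz",im=im,im2=im2,W=W); print(s["t"],s["width"],s["tcp_pos"])
T=np.eye(4);T[:3,:3]=R.from_quat(s["eef_rot"]).as_matrix();T[:3,3]=s["tcp_pos"]
t=lambda *p:(T@np.r_[p,1])[:3]
for n,cc,WW in(("w",c,W),("s",c2,W2)):
  print(n,pix([t(0,0,0),t(0,15,0),t(0,-15,0),t(9.5,15,0),t(9.5,-15,0),t(0,15,-19),t(0,-15,-19)],cc,WW).round(1).tolist())
u,v=pix([t(0,0,0)],c2,W2)[0].astype(int); print(u,v)
cv2.imwrite("pics/f.png",np.hstack([cv2.resize(im[150:300,156:356],(400,300),interpolation=2),cv2.resize(im2[v-45:v+30,u-50:u+50],(400,300),interpolation=2)])[:,:,::-1])
E
```

```text
12.7417 30.032214850124745 [ 545.78313253 -230.02917228  200.00522421]
w [[257.5, 224.4], [280.5, 224.4], [234.6, 224.4], [280.8, 210.6], [234.3, 210.7], [282.9, 236.5], [232.4, 236.5]]
s [[236.6, 207.2], [239.3, 204.5], [233.8, 210.1], [236.4, 203.5], [230.9, 209.0], [239.2, 199.1], [233.6, 204.7]]
236 207
```

View pics/f.png

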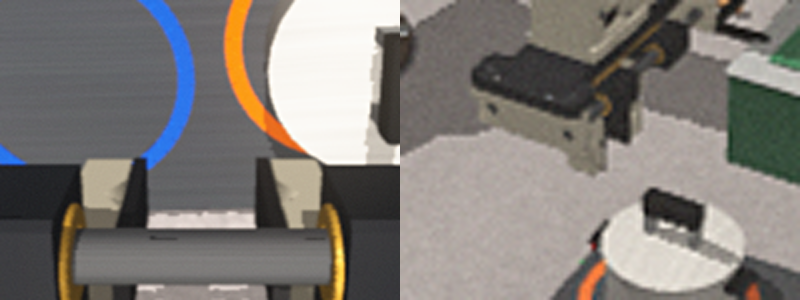

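The fingertips appear at row 229 (crop row 158) with a gap of 54 px for 30 mm. That puts the depth at 170 mm, so the true tips are about 28 mm short of the reported TCP. This matches the missed grip, where they closed just above the bar top. I'll correct by 28 mm and descend with a force guard.

```bash
cat >> h.py <<'E'
D=28.0   # the real finger tips end this far short of the reported TCP
def descend(xy,z,step=6,v=60,lim=6):
    """guarded descent; returns False when something is touched"""
    f0=bot.read_state()["contact_force"][2]
    while (h:=bot.read_state()["tcp_pos"][2])>z+.7:
        bot.line_to([*xy,max(z,h-step)],v)
        f=bot.read_state()["contact_force"][2]-f0
        if abs(f)>lim: print("touch",f,bot.read_state()["tcp_pos"]); return False
    return True
E
python3 - <<'E'
from h import *
s0=bot.read_state
P=np.array([545.8,-138.7]); B=np.array([576.3,-309.0]); zt=102-D
bot.move_gripper(50,15); bot.line_to([*P,130],150); bot.line_to([*P,102],80)
ok=descend(P,zt); s=s0(); print(ok,s["t"],s["contact_force"],s["tcp_pos"])
if ok:
    bot.move_gripper(8,15); s=s0(); print(s["width"],s["finger_force"],s["contact_force"],s["tcp_pos"])
    if 12<s["width"]<20:
        bot.line_to([*B,zt],70); s=s0(); print(s["width"],s["contact_force"],s["tcp_pos"])
        bot.pause(.2); bot.move_gripper(50); bot.pause(.2); bot.line_to([*B,150],80)
        bot.line_to([540,-260,320],200); bot.pause(.2)
        im,c,W=cam("wrist"); np.savez("w2.npz",im=im,W=W); cv2.imwrite("pics/w2.png",im[:,:,::-1])
print(s0()["t"],s0()["tcp_pos"])
E
```

```text
True 16.025 [ 0.11063999 -0.26628131 -0.1291776 ] [ 545.7364053  -138.70235159   73.88943891]
15.947757083791522 14.977228939533234 [0.92151096 1.24727936 0.06048369] [ 545.86100171 -138.52296525   74.02366141]
16.03398199348707 [0.67768949 2.11158536 3.65151868] [ 576.40666994 -309.14244307   74.01353134]
22.875 [ 539.85440854 -260.11845218  318.90988029]
```

```bash
python3 - <<'E'
from h import *
d=np.load("w2.npz"); im,W=d["im"],d["W"]; c=bot.get_calibration("wrist"); hsv=cv2.cvtColor(im,cv2.COLOR_RGB2HSV)
p=pix([[576,-309,87]],c,W)[0].astype(int); sub=np.zeros(im.shape[:2],np.uint8); cv2.circle(sub,tuple(map(int,p)),60,1,-1)
m=((hsv[...,2]>130)&(hsv[...,1]<60)).astype(np.uint8)*sub; m[226:]=0
k,l,st,ce=cv2.connectedComponentsWithStats(m); i=1+np.argmax(st[1:,4])
h=cv2.convexHull(max(cv2.findContours((l==i).astype(np.uint8),0,1)[0],key=cv2.contourArea))[:,0]
Q=ray(h,c,W,84); print("rim",st[i],circ(Q))
m=mask(im,(110,120,60),(130,255,255)); v,u=np.nonzero(m); print("blue",len(u),circ(ray(np.c_[u,v],c,W,20)))
m=mask(im,(3,160,120),(14,255,255)); v,u=np.nonzero(m); print("orange",len(u),circ(ray(np.c_[u,v],c,W,20)))
E
```

```text
rim [ 180  144   83   79 4665] (array([ 576.02799767, -309.30011106]), np.float64(58.220351782213235))
blue 900 (array([ 577.11608351, -309.32853089]), np.float64(70.98954029744988))
orange 1560 (array([ 550.7565928 , -354.41102658]), np.float64(229.5633858293049))
```

View pics/w2.png

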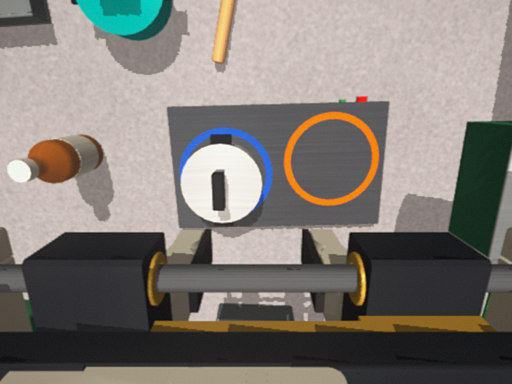

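The picture shows the pot with its rim inside the blue ring and its bar at (218,190). The measured offset is about 1 mm, and the orange ring is now empty. The pot is done, so next I measure the handle.

```bash
python3 - <<'E'
from h import *
yaw=np.radians(2.5)
q=go([430,190,320],yaw); bot.pause(.2)
im,c,W=cam("wrist"); np.savez("w4.npz",im=im,W=W); cv2.imwrite("pics/w4.png",im[:,:,::-1])
s=bot.read_state(); print(s["t"],s["tcp_pos"],s["joint_pos"],q)
print(pix([[420,191,104],[419,249,104],[423,134,104]],c,W))
E
```

```text
24.8167 [430.30750689 189.49698001 319.88955659] [ 8.35010393e-01 -4.73726031e-02 -2.04393929e-01  9.37352979e-06
 -1.41407910e+00 -7.92755176e-01] [ 0.72236396 -0.69151306  0.          0.        ]
[[264.36934343 165.01325145]
 [263.03032766 206.32106388]
 [264.21705286 120.98300409]]
```

View pics/w4.png

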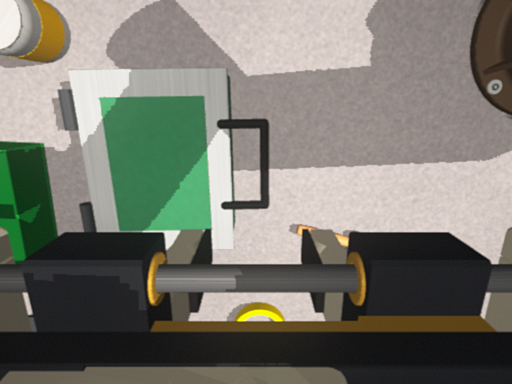

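The wrist view shows the shut lid with the black handle U: bar at column 265, rows 121–208. That agrees with the top-view prediction of (264,165). Now I fit the bar, check it and grasp.

```bash
python3 - <<'E'
from h import *
d=np.load("w4.npz"); im,W=d["im"],d["W"]; c=bot.get_calibration("wrist")
v=cv2.cvtColor(im,cv2.COLOR_RGB2HSV)[...,2]
m=np.zeros(v.shape,np.uint8); m[110:218,256:274]=v[110:218,256:274]<60
y,x=np.nonzero(m); P=ray(np.c_[x,y],c,W,104)[:,:2]
mid=(y>133)&(y<195); L=P[mid]
rect=cv2.minAreaRect(P.astype(np.float32)); 
vx,vy,px,py=cv2.fitLine(L.astype(np.float32),cv2.DIST_L2,0,.01,.01).ravel(); yaw=np.arctan2(vy,vx)%np.pi-np.pi/2
ax=np.array([np.cos(yaw),np.sin(yaw)]); n=np.array([vx,vy])*np.sign(vy)
s=(P-[px,py])@n; ends=s[np.abs((P-[px,py])@ax)<12]; cen=np.array([px,py])+n*(ends.min()+ends.max())/2
print("yaw deg",np.degrees(yaw),"centre",cen,"length",np.ptp(ends),"width",2*np.sqrt(3)*np.std((L-[px,py])@ax))
hinge=cen+240*ax; print("hinge",hinge,"pixel in top",pix([[*hinge,100]],bot.get_calibration("top"),np.linalg.inv(bot.get_calibration("top")["view"])))
np.savez("hd.npz",yaw=yaw,cen=cen,hinge=hinge)
q=bot.read_state()["eef_rot"]; qs=min(down(yaw),key=lambda t:-abs(np.dot(t,q)))
for a in np.linspace(0,1.05,8):
    r=240*np.array([np.cos(a+np.arctan2(4,240)),np.sin(a+np.arctan2(4,240))])
    p=[*(hinge-ax*r[0]),100+r[1]-19-D]; j=bot.solve_ik(p,list(qs)); print(np.round(p),None if j is None else np.round(j,2))
E
```

```text
yaw deg 2.8443434 centre [420.49556643 190.71241052] length 118.6288029171669 width 9.193228139872387
hinge [660.19989687 202.62187535] pixel in top [[188.22308738 137.57698093]]
[421. 191.  57.] [ 0.85  0.16 -0.63  0.   -0.78 -0.8 ]
[424. 191.  93.] [ 0.85  0.11 -0.58  0.   -0.88 -0.8 ]
[432. 191. 128.] [ 0.83  0.08 -0.52  0.   -0.97 -0.78]
[446. 192. 161.] [ 0.81  0.07 -0.45  0.   -1.05 -0.76]
[465. 193. 192.] [ 0.78  0.08 -0.37  0.   -1.13 -0.74]
[488. 194. 219.] [ 0.75  0.1  -0.28  0.   -1.19 -0.7 ]
[514. 195. 243.] [ 0.72  0.13 -0.19  0.   -1.25 -0.67]
[544. 197. 263.] [ 0.68  0.17 -0.1   0.   -1.31 -0.64]
```

The length, the hinge (on the lid's far edge in the top view) and IK all check out. Grasp and raise.

```bash
python3 - <<'E'
from h import *
d=np.load("hd.npz"); yaw,cen,H=float(d["yaw"]),d["cen"],d["hinge"]; ax=np.array([np.cos(yaw),np.sin(yaw)])
s0=bot.read_state; a0=np.arctan2(4,240); rr=np.hypot(240,4)
zt=104-19-D
bot.move_gripper(30,20); q=go([*cen,150],yaw); bot.line_to([*cen,110],100)
ok=descend(cen,zt,8); s=s0(); print(ok,s["t"],s["contact_force"],s["tcp_pos"])
if ok:
    bot.move_gripper(4,20); s=s0(); print(s["width"],s["finger_force"],s["contact_force"],s["tcp_pos"])
    if 9<s["width"]<15:
        for a in np.linspace(0,1.047,11)[1:]:
            p=[*(H-ax*rr*np.cos(a+a0)),100+rr*np.sin(a+a0)-19-D]; bot.line_to(p,60)
            s=s0(); print(round(s["t"],1),round(a,2),s["width"].round(1),s["contact_force"].round(1))
            if s["width"]<9 or np.linalg.norm(s["contact_force"])>30: print("stop"); break
        bot.pause(.5)
        for n in("wrist","scene","top"): im,c,W=cam(n); cv2.imwrite(f"pics/g_{n}.png",im[:,:,::-1]); 
        s=s0(); print(s["t"],s["tcp_pos"],s["contact_force"],s["width"],s["finger_force"])
E
```

```text
True 28.65 [-0.39458379 -0.14444837 -0.06273682] [420.39039529 190.61638961  56.800183  ]
11.183626280041207 19.987714290618896 [-3.639316    2.00568314  1.63182729] [419.97102175 190.6946351   56.89549761]Traceback (most recent call last):
  File "<stdin>", line 12, in <module>
AttributeError: 'float' object has no attribute 'round'
```

```bash
python3 - <<'E'
from h import *
d=np.load("hd.npz"); yaw,H=float(d["yaw"]),d["hinge"]; ax=np.array([np.cos(yaw),np.sin(yaw)])
s0=bot.read_state; a0=np.arctan2(4,240); rr=np.hypot(240,4)
s=s0(); print(s["t"],s["width"],s["finger_force"],s["contact_force"],s["tcp_pos"])
if s["finger_force"]>5:
    for a in np.linspace(0,1.047,11)[2:]:
        p=[*(H-ax*rr*np.cos(a+a0)),100+rr*np.sin(a+a0)-19-D]; bot.line_to(p,60)
        s=s0(); print(round(s["t"],1),round(a,2),round(float(s["width"]),1),round(float(s["finger_force"]),1),np.round(s["contact_force"],1))
        if s["width"]<9 or np.linalg.norm(s["contact_force"])>30: print("stop"); break
    bot.pause(.5)
    im,c,W=cam("wrist");im2,_,_=cam("scene");im3,_,_=cam("top")
    r=lambda x:cv2.resize(x,(400,300),interpolation=2)
    cv2.imwrite("pics/g.png",np.vstack([np.hstack([r(im),r(im2[60:240,220:460])]),np.hstack([r(im3[90:240,130:330]),r(im2)])])[:,:,::-1])
    s=s0(); print(s["t"],s["tcp_pos"],s["contact_force"],s["width"],s["finger_force"],np.abs(s["qvel"]).max())
E
```

```text
29.675 11.003356322877831 19.982876479625702 [-4.42641367  3.64368345 -3.22329302] [421.51209632 190.71338623  82.02166194]
30.2 0.21 11.2 20.0 [-6.8  3.1 -2. ]
30.8 0.31 11.1 20.0 [-8.4  4.2 -0.7]
31.4 0.42 11.0 20.0 [-12.8   5.2   1.3]
31.9 0.52 11.4 20.0 [-17.2   5.5   5.3]
32.5 0.63 11.5 20.0 [-21.7   6.7  11.2]
33.1 0.73 11.5 20.0 [-26.2   5.   17.7]
stop
33.725 [480.5121892  193.97665971 217.5479957 ] [-26.20128613   5.61920298  18.13240711] 10.911379371585099 19.980129674077034 0.0016879828957710552
```

View pics/g.png

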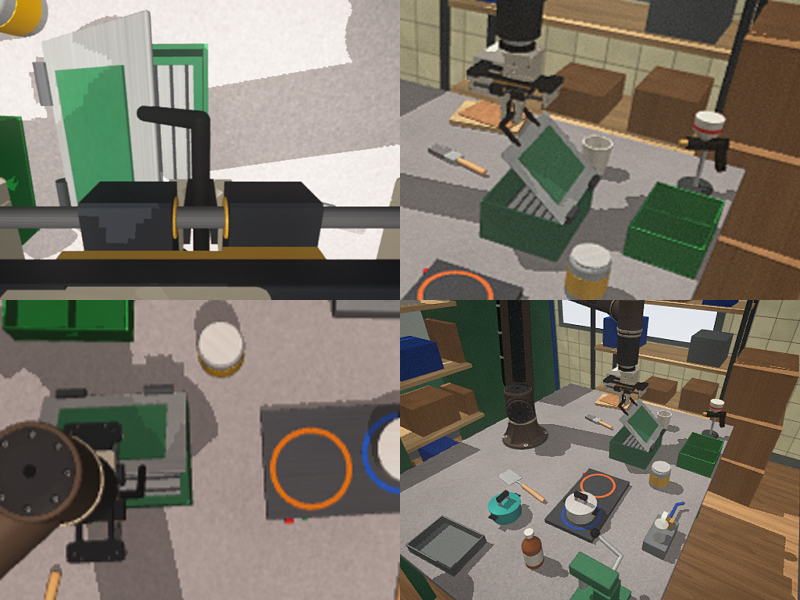

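The lid is about 41° open with the bar well held, but the force along the lid has grown to about 32 N. My arc runs a few mm inside the true one. I'll yield along the radius by force feedback and continue.

```bash
python3 - <<'E'
from h import *
d=np.load("hd.npz"); yaw,H=float(d["yaw"]),d["hinge"]; ax=np.array([np.cos(yaw),np.sin(yaw)])
s0=bot.read_state; a0=np.arctan2(4,240); r=np.hypot(240,4)
r+=3.0
for a in [.733,.733,.79,.84,.89,.94,.99,1.047,1.047,1.047]:
    b=a+a0; u=np.r_[-ax*np.cos(b),np.sin(b)]
    F=s0()["contact_force"]@u; r+=np.clip(F/10,-2,2.5)
    p=[*(H-ax*r*np.cos(b)),100+r*np.sin(b)-19-D]; bot.line_to(p,40)
    s=s0(); t=s["tcp_pos"]; e=[(H-t[:2])@ax,t[2]+47-100]
    print(round(s["t"],1),round(a,2),"r",round(r,1),"w",round(float(s["width"]),1),"F",np.round(s["contact_force"],1),"actual r,ang",round(float(np.hypot(*e)),1),round(float(np.arctan2(e[1],e[0])-a0),3))
    if s["width"]<9 or np.linalg.norm(s["contact_force"])>36: print("stop"); break
bot.pause(.4)
im,c,W=cam("wrist");im2,_,_=cam("scene");np.savez("end.npz",im=im,im2=im2,W=W)
cv2.imwrite("pics/k.png",np.hstack([cv2.resize(im,(400,300),interpolation=2),cv2.resize(im2[60:240,220:460],(400,300),interpolation=2)])[:,:,::-1])
s=s0(); print(s["t"],s["tcp_pos"],s["contact_force"],s["finger_force"],np.abs(s["qvel"]).max())
E
```

```text
34.0 0.73 r 245.5 w 11.2 F [  7.5   2.3 -12.5] actual r,ang 244.2 0.734
34.3 0.73 r 244.1 w 11.1 F [-2.   4.1 -2.2] actual r,ang 244.2 0.731
34.8 0.79 r 244.1 w 11.1 F [-5.3  5.6 -0.6] actual r,ang 244.5 0.789
35.2 0.84 r 244.4 w 11.3 F [-6.4  5.1 -0.3] actual r,ang 244.9 0.839
35.7 0.89 r 244.7 w 11.6 F [-6.5  5.5  1.1] actual r,ang 245.4 0.89
36.1 0.94 r 245.2 w 11.4 F [-5.2  5.5  0.2] actual r,ang 245.7 0.94
36.6 0.99 r 245.4 w 11.2 F [-6.1  6.   2.8] actual r,ang 246.1 0.99
37.1 1.05 r 246.0 w 11.1 F [-5.3  6.5  1.9] actual r,ang 246.6 1.047
37.4 1.05 r 246.4 w 11.0 F [-4.   6.3 -2.1] actual r,ang 246.6 1.046
37.6 1.05 r 246.4 w 11.1 F [-3.1  5.8 -0.2] actual r,ang 246.6 1.046
38.1 [540.25122513 197.42579412 268.45124466] [-3.01684328  5.56150921 -1.77487115] 19.9757382273674 0.0014059137084013714
```

View pics/k.png

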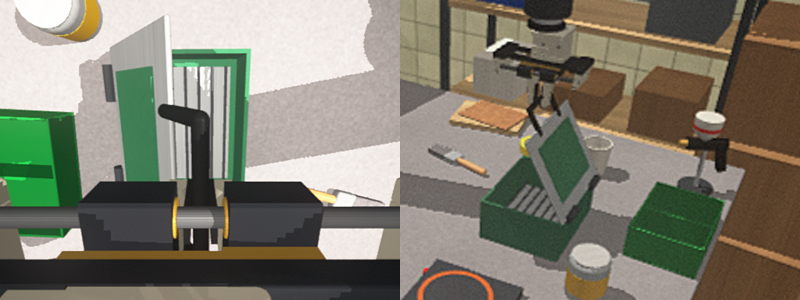

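```bash
python3 - <<'E'
from h import *
d=np.load("hd.npz"); yaw,H=float(d["yaw"]),d["hinge"]; ax=np.array([np.cos(yaw),np.sin(yaw)]); n=np.array([-ax[1],ax[0]])
e=np.load("end.npz"); c=bot.get_calibration("wrist")
for w in (120,124):
  for t in (.9,.95,1.0,1.05,1.1,1.15):
    f=lambda r,y:np.r_[H-ax*r*np.cos(t)+n*y,100+r*np.sin(t)]
    print(w,t,pix([f(195,-w),f(240,-49)],c,e["W"]).round(0).tolist())
im=e["im"]; hsv=cv2.cvtColor(im,cv2.COLOR_RGB2HSV)
for v in (18,22,26,34): print(v,[int(x) for x in hsv[v,196:232,2]])
v=hsv[...,2]<50; ys,xs=np.nonzero(v[125:170,195:285]); print("arm/bar outer corner",xs[(xs+ys)>0].max()+195,ys.min()+125)
print(bot.read_state()["t"])
E
```

```text
120 0.9 [[259.0, 26.0], [310.0, 156.0]]
120 0.95 [[245.0, 24.0], [294.0, 158.0]]
120 1.0 [[231.0, 22.0], [276.0, 160.0]]
120 1.05 [[214.0, 19.0], [256.0, 162.0]]
120 1.1 [[197.0, 17.0], [233.0, 165.0]]
120 1.15 [[178.0, 15.0], [208.0, 167.0]]
124 0.9 [[259.0, 19.0], [310.0, 156.0]]
124 0.95 [[245.0, 16.0], [294.0, 158.0]]
124 1.0 [[230.0, 13.0], [276.0, 160.0]]
124 1.05 [[214.0, 11.0], [256.0, 162.0]]
124 1.1 [[197.0, 8.0], [233.0, 165.0]]
124 1.15 [[178.0, 6.0], [208.0, 167.0]]
18 [242, 241, 241, 241, 242, 241, 240, 238, 238, 239, 242, 243, 244, 244, 243, 240, 232, 226, 225, 231, 238, 241, 241, 240, 239, 240, 240, 241, 242, 243, 244, 244, 242, 240, 239, 238]
22 [240, 241, 241, 242, 244, 244, 242, 239, 235, 209, 179, 168, 164, 179, 223, 247, 252, 253, 253, 251, 239, 226, 234, 245, 246, 245, 243, 242, 242, 242, 241, 240, 240, 240, 241, 240]
26 [239, 231, 212, 188, 176, 171, 173, 172, 174, 176, 174, 173, 171, 175, 213, 244, 251, 252, 253, 251, 242, 228, 231, 243, 244, 241, 240, 241, 245, 245, 243, 241, 241, 243, 244, 244]
34 [168, 168, 173, 173, 172, 173, 174, 174, 176, 175, 174, 173, 170, 168, 197, 239, 252, 253, 253, 253, 247, 230, 225, 238, 243, 244, 245, 245, 245, 245, 244, 242, 241, 241, 242, 241]
arm/bar outer corner 267 134
38.1
```

The lid corner at column 210–218 in the wrist view gives about 1.05 rad, which matches the arm's own estimate. The lid is held at rest, so I'm handing in.

```bash
python3 - <<'E'
from h import *
s=bot.read_state(); print(s["t"],s["finger_force"],s["width"]); print(bot.close_job())
E
```

```text
38.1 19.9757382273674 11.718139592500279
the job is handed in; nothing more can be done
None
```

I slid the pot into the blue ring, released it about 1 mm from the ring's centre by camera, and handed the job in at 38.1 s with the lid held at rest at about 60 degrees (1.05 rad by camera); no verdict was returned.

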